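# Book in a test-kit carton with the hand scanner and put the scanner on charge

### The job

Book in the new test kit: pick up the cordless scanner that was left lying on the bench and point its window at the barcode label on the plain face of the standing kit carton, squarely at the middle of the label from about 10 cm away, and hold it still there for two seconds so that it reads. Then put the scanner on its sloping charging cradle: set it down in the tray the right way up with its window end at the raised end, slide it gently down until its tail is fully home against the end stop, and let go. Do not touch or shift the carton, and leave the white pot beside it where it stands.

Things in the scene. Friction and masses are not known exactly. Their poses are not given: they have to be found in the camera images.
- scanner: Light grey cordless stick scanner, 160 mm long, 190 g, at first lying flat. Origin: middle of its grip, 38 mm wide, 32 mm thick (underside 16 mm below). x runs along it out of the window, z out of its top. Tail end at x = -95 mm; sides straight from x = -80 to 22 mm, best gripped on the rubber pads, -44 to 16 mm; head x = 22 to 65 mm, 52 mm wide, top 22 mm above origin. Mass centre near origin.
- window (a point): Centre of the dark red window on the front of the scanner's head, 65 mm ahead of the scanner's origin and 2 mm above it; same axes as the scanner: the beam leaves along x, its scan line spreads along y. It reads by itself; no trigger is pressed.
- trigger (a point): Middle of the dark trigger button on the top of the scanner, 17 mm above its origin along its z; same axes as the scanner. It faces up when the scanner is the right way up.
- label (a point): Centre of the barcode label (white paper, 76 mm wide, 44 mm high, black upright bars) on the plain broad face of the test-kit carton, 70 mm above the bench. x points straight out of the label, y runs level along it, z up. The label faces roughly towards the robot.
- carton: Standing test-kit carton, 56 x 150 x 106 mm high, loose, 0.21 kg; origin under its centre. Its plain white face with the label looks along its x.
- cradle: Grey charging cradle fixed to the bench, up to 45 mm high; origin under the centre of its 156 x 70 mm foot, x to its raised end. Tray floor rises along +x at 0.26 rad. Its lower 55 mm lie between cheeks 16 mm high, 43 mm apart (51 at their flared top), with a stop wall 20 mm high at the low end; its upper 50 mm are a spine 24 mm wide, so fingers at the scanner's grip have room either side.
- dock (a point): Where the scanner's origin lies when fully home: 22 mm ahead of the cradle's origin along its x, 53 mm above the bench. x points up the tray's slope, z square out of the tray; the docked scanner's axes lie along these, underside on the floor (16 mm below), tail on the stop. The scanner does not slide down by itself: push it with 1 to 5 N.
- salt_pot: White screw-lid pot, 62 mm across, 104 mm high, standing to the right of the carton; origin under its centre.

How it is judged:
By the outcome, as a careful person would: the job done as asked, in the order asked, and still so for the second after the job is handed in, with the robot touching nothing.
It also fails if it takes over 42 s, if anything falls off the work surface, if the arm or the gripper's body presses on something with over 40 N, if the wrist force passes 120 N, or if a joint passes its speed limit or range.

### The arm

A 6-joint arm with a two-finger parallel gripper is mounted at the origin on a cart in front of the work surface, level with it; the furniture and walls round the work are solid. World frame = base frame: x ahead of the robot, y to its left, z up, the work surface at z = 0. Lengths are in m, angles in rad, forces in N, time in s.
With the tool pointing down it reaches from about 0.35 to 0.975 m from the base axis. Payload 4.9 kg.
Tool frame: the origin (TCP) lies at the very end of the fingers, on their centre line; the grasp point (between the pads) lies behind it (manip.pinch_z is the y of the grasp point in the tool frame, in m); y points along the fingers, x is the direction in which the jaws open and shut, and the axes are right-handed (so a half turn about y gives the same grasp; the last joint's range is limited). The gripper opens to 85 mm and grips with 20 to 120 N. Pads are 22 mm wide; open, the fingers measure 114 mm over their backs; the gripper's body (76 mm by 85 mm) begins 54 mm behind the grasp point. The pads swing forward as they close: fully open they stand 13 mm farther back than shut.
Start: joints at [1.032, 0.053, 1.613, -0, 1.476, -0.119], TCP at [0.255, 0.571, 0.231] pointing down, gripper open.
Joint ranges: [-3.01, 3.01], [-1.01, 2.22], [0.06, 2.58], [-1.02, 4.17], [0.09, 2.62], [-3.14, 3.14]. Speed limits (rad/s): [2.57, 2.57, 3.14, 3.14, 3.14, 3.14].

### API

Orientations are given as a unit quaternion [w, x, y, z].
In Python, from plant import manip gives the robot as it stands.
- The arm moves only by the tool drive_tool, never from a script. Its argument "motion" is a list of rows, each a list of 3 entries, a list of its own where there are three numbers: the shift along the tool's x, y, z in units of 25 mm (1.0 is 25 mm), then the turn, a rotation vector about the tool's x, y, z in units of 5 degrees (1.0 is 5 degrees), then the closure, from -1 (fully open) to 1 (shut). A call has 1 to 12 rows; each row shifts and turns the commanded pose from where the row before left it, along the tool's axes as they then stand; what a row does not reach is not made up. A row lasts 1/10 s, in which the tool goes at most 50 mm and 8.59 degrees, less where a joint would pass 70% of its speed; a pose out of reach is approached as far as the arm can. A call is refused whole if a number of a shift passes 1 or a number of a turn 1, either way. A call with a gripper value outside its range is refused whole. The fingers move at their own pace and stop on an object; the grip force is fixed at half the most. Time passes only in rows, so rows that do not move let the fingers close. It gives the time, the measured TCP pose, the force and the opening at its end, in the units of the state.
- manip.state(): the state, without advancing time (a new reading comes with each control period).
- manip.grab_frame(name): name is "scene" or "top"; returns a dict with "img" (384x512x3 uint8, blue, green, red), "range_z" (384x512 float32, m along the optical axis (not along the pixel's ray), 0 where there is no reading), "camera_matrix" (3x3 intrinsics, pixels), "world_from_camera" (4x4, takes a point from camera to world coordinates). Camera axes: x right, y down, z forward; pixel columns grow to the right and rows downward; lengths in m; the calibration is good to about 2 mm. A picture is of the moment at which its call begins.
- manip.job_done(): hands the job in, once; it reports no verdict.
The state is a dict: "time": time; "joint_pos": joint angles; "joint_vel": joint speeds; "joint_efforts": joint torques, N m; "tool_pos": TCP position; "tool_rot": TCP orientation; "contact_force": force on the tool from outside, world axes, zero at the start; "ft_torque": the same for the moment, N m; "gripper_width": opening from 0.0 (shut) to 1.0 (fully open).
Only numpy, scipy, OpenCV 4.12 (cv2) and the standard library are available. Lean on these libraries where they do the work, as an engineer would, in place of code of your own. Each camera call takes 0.05 s, during which the arm holds its last target. There are 200 camera calls.

## Working session

There is one attempt and no reset: what is moved stays moved. The work goes in short steps, Python scripts to look and compute and a tool call to move; the robot and the scene stay as the last step left them, time stands still between calls to the robot, and variables do not carry over. Pictures are saved under pics/ and viewed, about 8 in all and at most 12, crops included, and the job is handed in when it is done.

Besides the shell and the picture viewer there is one more tool, called after ">>>" as name(argument=value, ...), one argument or row to a line, values as JSON. drive_tool: Moves the arm, as the interface text tells. Its arguments: {"type":"object","properties":{"motion":{"type":"array","items":{"type":"array"}}},"required":["motion"]}

```bash
ls; mkdir -p pics; python3 - <<'E'
from plant import manip
import numpy as np,cv2
print(manip.state(),manip.pinch_z)
for n in("scene","top"):
    f=manip.grab_frame(n);cv2.imwrite(f"pics/{n}0.png",f["img"]);np.savez(f"{n}0.npz",**f)
    print(n,f["camera_matrix"],f["world_from_camera"])
a=[cv2.imread(f"pics/{n}0.png") for n in("scene","top")]
E
```

```text
pics
{'time': 0.0, 'joint_pos': array([ 1.03202951e+00,  5.33290185e-02,  1.61430069e+00,  2.69391302e-05,
        1.47599635e+00, -1.18986901e-01]), 'joint_vel': array([ 0.00146956, -0.00030694, -0.00171157,  0.0005439 ,  0.00064535,
        0.00140274]), 'joint_efforts': array([ 4.96641296e-04, -3.93698680e+01, -3.70167124e+01, -1.29690702e-04,
        7.26659011e-03,  3.04679055e-06]), 'tool_pos': array([0.25438758, 0.57020399, 0.23007628]), 'tool_rot': array([-0.59289484,  0.59351166,  0.38420035, -0.3854993 ]), 'contact_force': array([ 0.05025784, -0.12824444,  0.55763255]), 'ft_torque': array([-0.03801621, -0.0101202 , -0.04204147]), 'gripper_width': 0.9996331853139118} -0.0187
scene [[453.33960809   0.         256.30937303]
 [  0.         453.33960809 197.91089477]
 [  0.           0.           1.        ]] [[ 0.85418574 -0.38849095  0.34560309  0.26493518]
 [-0.51970145 -0.6165931   0.59137412 -0.85307851]
 [-0.01664702 -0.68475377 -0.72858435  0.7247637 ]
 [ 0.          0.          0.          1.        ]]
top [[346.42048196   0.         250.21143938]
 [  0.         346.42048196 188.90705293]
 [  0.           0.           1.        ]] [[ 0.01266541 -0.99755699  0.06869965  0.51275562]
 [-0.9997304  -0.01129595  0.02028604 -0.35689835]
 [-0.01946045 -0.06893806 -0.99743112  0.93095005]
 [ 0.          0.          0.          1.        ]]
```

View pics/scene0.png

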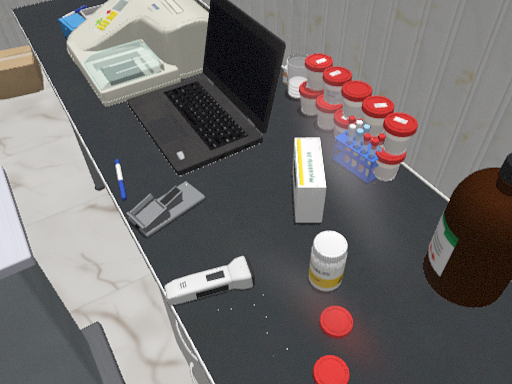

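View pics/top0.png

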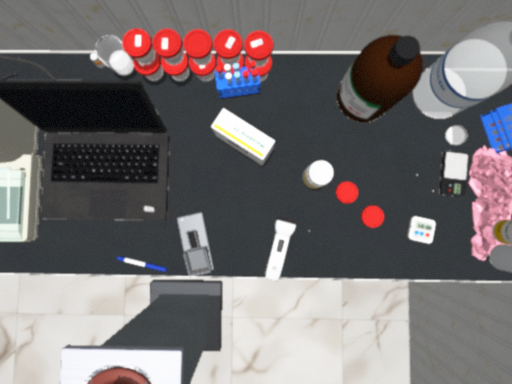

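Scene view: scanner at about (210,282), head to the upper right; cradle at (165,208); carton at (310,178); pot at (328,260). Top view: scanner (280,250) with its head up in the image, cradle (195,245), carton (243,137), pot (318,174).

```bash
cat > h.py <<'E'
import numpy as np,cv2
def cloud(f):
    z=f["range_z"];K=f["camera_matrix"];v,u=np.mgrid[:384,:512]
    P=np.stack([(u-K[0,2])/K[0,0]*z,(v-K[1,2])/K[1,1]*z,z],-1)
    T=f["world_from_camera"];W=P@T[:3,:3].T+T[:3,3];W[z==0]=np.nan
    return W
def rect(p):
    r=cv2.minAreaRect((p[:,:2]*1000).astype(np.float32));return np.round(r[0],1),np.round(r[1],1),round(r[2],1)
E
python3 - <<'E'
from h import *
roi={"top":dict(scan=(262,215,302,285),crad=(172,205,220,280),cart=(205,105,280,168),pot=(300,155,338,192)),
"scene":dict(scan=(158,250,260,310),crad=(122,178,210,240),cart=(288,132,330,225),pot=(305,228,350,295))}
for n in roi:
    f=np.load(n+"0.npz");W=cloud(f);img=f["img"]
    for k,(a,b,c,d) in roi[n].items():
        p=W[b:d,a:c].reshape(-1,3);i=img[b:d,a:c].reshape(-1,3).astype(int)
        g=~np.isnan(p[:,2]);p=p[g];i=i[g]
        tab=np.median(p[p[:,2]<.006][:,2]) if (p[:,2]<.006).any() else None
        print(n,k,"table",tab,"zpct",np.round(np.percentile(p[p[:,2]>.01][:,2],[5,25,50,75,95,99]),4))
        for lo in dict(scan=(.01,.02,.026,.033),crad=(.008,.02,.03),cart=(.02,.095),pot=(.02,.095))[k]:
            q=p[(p[:,2]>lo)&(p[:,0]>.32)];
            if len(q)>5:print("  >",lo,len(q),rect(q),"mean",q.mean(0).round(4))
E
python3 - <<'E'
import cv2
a=cv2.imread('pics/top0.png');b=cv2.imread('pics/scene0.png')
x=cv2.resize(a[205:285,170:310],(0,0),fx=5,fy=3.6,interpolation=2)
x=cv2.resize(a[205:285,170:310],(0,0),fx=4,fy=4,interpolation=2)[:, :560];y=cv2.resize(b[170:310,115:262],(0,0),fx=3.8,fy=3.8,interpolation=2)
y=cv2.resize(b[175:310,115:262],(0,0),fx=2,fy=2,interpolation=2)
import numpy as np
o=np.zeros((320+270,560,3),'uint8');o[:320]=x;o[320:,:294]=y
cv2.imwrite('pics/crop.png',o)
E
```

```text
top scan table -0.0007399300922810159 zpct [0.0251 0.0294 0.0317 0.0341 0.038  0.0396]
  > 0.01 992 (array([ 420.2, -415.3]), array([ 51.3, 160.2]), 76.8) mean [ 0.4251 -0.415   0.0316]
  > 0.02 976 (array([ 419.8, -418. ]), array([ 50.7, 160.4]), 79.0) mean [ 0.4248 -0.4153  0.0318]
  > 0.026 924 (array([ 421.7, -418.4]), array([ 50.7, 156.7]), 79.0) mean [ 0.428  -0.4163  0.0323]
  > 0.033 335 (array([ 432.1, -422.6]), array([ 50.2, 131.9]), 81.3) mean [ 0.4614 -0.425   0.0357]
top crad table -0.0007694289728903403 zpct [0.0104 0.012  0.0214 0.029  0.0376 0.0404]
  > 0.008 1496 (array([ 430.8, -194.7]), array([157.1,  69.5]), 12.9) mean [ 0.4281 -0.1966  0.0194]
  > 0.02 648 (array([ 410.7, -199.2]), array([115.8,  59. ]), 13.1) mean [ 0.4057 -0.1999  0.0292]
  > 0.03 265 (array([ 411. , -199.4]), array([115.5,  58.7]), 12.1) mean [ 0.4206 -0.1965  0.0348]
top cart table -0.000533330550997746 zpct [0.0369 0.1028 0.1046 0.1057 0.1071 0.108 ]
  > 0.02 1671 (array([ 705. , -320.1]), array([150.6,  56.6]), 57.8) mean [ 0.7002 -0.3204  0.0981]
  > 0.095 1410 (array([ 705.4, -320.2]), ar
[... 1086 characters left out ...]
ean [ 0.4051 -0.1987  0.0293]
  > 0.03 434 (array([ 409.6, -197.3]), array([116.5,  61.1]), 12.6) mean [ 0.4151 -0.1956  0.0346]
scene cart table 0.00040680008938648315 zpct [0.0217 0.0678 0.1043 0.1057 0.1071 0.108 ]
  > 0.02 2341 (array([ 703.8, -318.2]), array([155.5,  57.1]), 57.9) mean [ 0.6871 -0.3412  0.0884]
  > 0.095 1488 (array([ 704.3, -317.9]), array([154.5,  56.5]), 57.9) mean [ 0.6987 -0.3258  0.1051]
scene pot table 0.00019846020752023463 zpct [0.019  0.0531 0.0869 0.1036 0.1051 0.106 ]
  > 0.02 1698 (array([ 609.9, -509.6]), array([60. , 59.4]), 4.8) mean [ 0.6019 -0.5173  0.0807]
  > 0.095 810 (array([ 611.2, -508.2]), array([57.4, 56.9]), 4.3) mean [ 0.6095 -0.5097  0.1033]
```

View pics/crop.png

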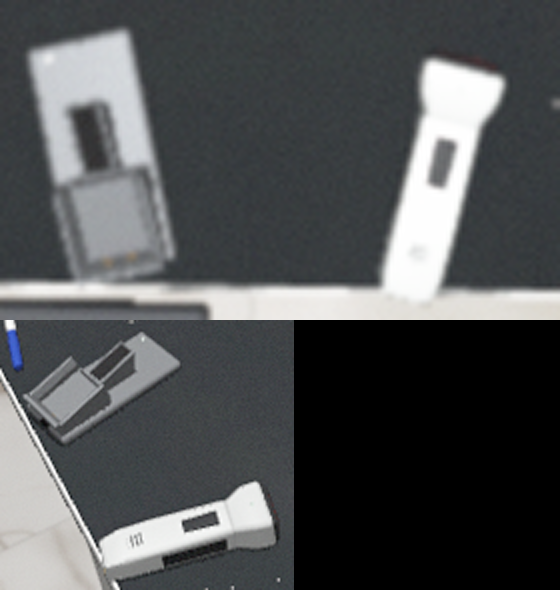

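Crop: the scanner lies top up, trigger at crop (440,160), with its red-edged window end away from the robot. The cradle's low, cheeked end is towards the robot and its spine end away from it. Heights and sizes agree with the text: carton 105 mm, pot 104 mm, foot 157x70 mm, scanner 160x51 mm. First I lift clear, then plan.

>>> drive_tool(
  motion=[
    [[0, -1, 0], [0, 0, 0], -1],
    [[0, -1, 0], [0, 0, 0], -1],
    [[0, -1, 0], [0, 0, 0], -1],
  ],
)

```text
time: 0.4
tool_pos: [0.2545, 0.5703, 0.3061]
tool_rot: [-0.593, 0.594, 0.384, -0.385]
contact_force: [-0.3, -0.1, -0.1]
gripper_width: 1.001
```

```bash
cat >> h.py <<'E'
from scipy.spatial.transform import Rotation as R
def rot(q): return R.from_quat(np.array(q)[[1,2,3,0]])
def toolrot(yaw,pitch=0,flip=False):
    # tool for scanner axes (x along yaw, pitched up): tool y=-scanner z, tool x=+-scanner y
    S=(R.from_euler('z',yaw)*R.from_euler('y',-pitch)).as_matrix()
    y=-S[:,2];x=S[:,1]*(-1 if flip else 1);return R.from_matrix(np.stack([x,y,np.cross(x,y)],1))
def rows(p,q,pt,Rt,n,grip):
    """interpolated rows with rounding fed back"""
    p=np.array(p,float);q0=q;qq=q;p0=p.copy();rv=(q0.inv()*Rt).as_rotvec();out=[]
    for i in range(1,n+1):
        pi=p0+(pt-p0)*i/n;qi=q0*R.from_rotvec(rv*i/n)
        s=np.round(qq.inv().apply(pi-p)/.025,2);t=np.round((qq.inv()*qi).as_rotvec()/np.radians(5),2)
        p=p+qq.apply(s*.025);qq=qq*R.from_rotvec(t*np.radians(5));out.append([list(map(float,s)),list(map(float,t)),grip])
    print("max",np.abs([o[0] for o in out]).max(),np.abs([o[1] for o in out]).max())
    print(str(out).replace(" ",""));return p,qq
E
python3 - <<'E'
from h import *
from plant import manip
s=manip.state();q=rot(s["tool_rot"]);print(s["time"],s["tool_pos"],q.as_matrix().round(3),s["joint_pos"].round(3))
# scanner fit: template of body+head outline, points z>.02
L=np.array([[-95,-19],[22,-19],[30,-26],[65,-26],[65,26],[30,26],[22,19],[-95,19]],np.float32)
from scipy.optimize import minimize
for n,(a,b,c,d) in {"top":(262,215,302,290),"scene":(158,250,260,310)}.items():
    f=np.load(n+"0.npz");W=cloud(f);P=W[b:d,a:c].reshape(-1,3);P=P[P[:,2]>.02];P=P[:,:2]*1000
    yy=P
    def cost(v):
        c,s_=np.cos(v[2]),np.sin(v[2]);D=(P-v[:2])@np.array([[c,-s_],[s_,c]])
        # template sampled: points outside penalised + template grid points far from any data
        e=sum(max(0,-cv2.pointPolygonTest(L,(float(x),float(y)),True))**2 for x,y in D)/len(D)
        G=np.array([[x,y] for x in range(-93,65,4) for y in range(-24,25,4) if cv2.pointPolygonTest(L,(float(x),float(y)),False)>0])
        from scipy.spatial import cKDTree
        return e+np.mean(np.clip(cKDTree(D).query(G)[0]-1.5,0,None)**2)
    r=min((minimize(cost,[433,-418,a0],method="Nelder-Mead",options=dict(maxiter=150,initial_simplex=[[433,-418,a0],[443,-418,a0],[433,-408,a0],[433,-418,a0+.1]])) for a0 in(-.2,)),key=lambda r:r.fun)
    print(n,"scanner",r.x.round(2),r.fun)
f=np.load("top0.npz");W=cloud(f)
# cradle: foot only, two views
for n,(a,b,c,d) in {"top":(172,205,220,280),"scene":(130,178,210,236)}.items():
    F=np.load(n+"0.npz");w=cloud(F)[b:d,a:c].reshape(-1,3)
    q_=w[(w[:,2]>.007)&(np.hypot(w[:,0]-.43,w[:,1]+.195)<.09)];print(n,"cradle",rect(q_))
for ys in((-.35,-.2),(-.2,0),(0,.2),(.2,.35)):
    m=(W[...,1]>ys[0])&(W[...,1]<ys[1])&(W[...,0]>.3)&(W[...,0]<.6);print(ys,np.nanmax(np.where(m,W[...,2],np.nan)))
# rectified label face: two views
n0=np.array([-.846,.533,0]);t=np.array([.533,.846,0]);c=np.array([.7045,-.319,0])
o=[]
for n in("top","scene"):
    F=np.load(n+"0.npz");T=np.linalg.inv(F["world_from_camera"])
    u,v=np.meshgrid(np.arange(-85,86,.5),np.arange(115,-10,-.5))
    X=c+n0*.028+u[...,None]/1000*t+v[...,None]/1000*np.array([0,0,1])
    C=X@T[:3,:3].T+T[:3,3];k=C@F["camera_matrix"].T;k=(k[...,:2]/k[...,2:]).astype(np.float32)
    o.append(cv2.remap(F["img"],k[...,0],k[...,1],1))
crop=cv2.resize(np.load("top0.npz")["img"][105:170,200:285],(0,0),fx=4,fy=4,interpolation=2)
im=np.vstack(o);can=np.zeros((max(im.shape[0],260),im.shape[1]+340,3),'uint8');can[:im.shape[0],:im.shape[1]]=im;can[:260,im.shape[1]:]=crop
cv2.imwrite("pics/label.png",can);print(can.shape)
E
```

```text
0.4 [0.25449643 0.57032275 0.30614483] [[ 0.408 -0.001 -0.913]
 [ 0.913 -0.002  0.408]
 [-0.002 -1.     0.   ]] [ 1.032  0.019  1.523 -0.     1.6   -0.119]
top scanner [ 4.3533e+02 -4.1829e+02 -2.4000e-01] 0.046691055496087513
scene scanner [ 4.3294e+02 -4.1700e+02 -2.5000e-01] 0.02938272407445274
top cradle (array([ 430.8, -194.6]), array([157.1,  69.7]), 13.0)
scene cradle (array([ 430. , -193.1]), array([158.3,  70.6]), 13.5)
(-0.35, -0.2) 0.042518615455909736
(-0.2, 0) 0.04367492745243695
(0, 0.2) 0.026496414964463755
(0.2, 0.35) 0.07943368951672813
(500, 682, 3)
```

View pics/label.png

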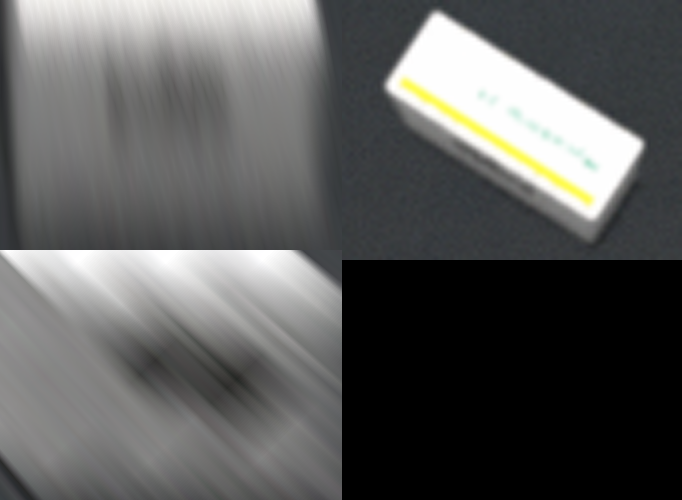

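The barcode is centred on the face: the bars run over columns 105-230 and the face over 12-318, so the label centre is within about 2 mm of the face centre, about 71 mm high. The two views agree on the scanner (434,-418) mm at yaw -0.245, and on the cradle (430,-194) mm at yaw 13.2°.

```bash
python3 - <<'E'
from h import *
from plant import manip
s=manip.state();p=s["tool_pos"];q=rot(s["tool_rot"])
Rt=toolrot(-.245)
p,q=rows(p,q,np.array([.46,.09,.28]),q,22,-1)
p,q=rows(p,q,np.array([.4282,-.4162,.10]),Rt,24,-1)
E
```

```text
max 0.7 0.0
[[[-0.65,0.05,-0.7],[0.0,0.0,0.0],-1],[[-0.64,0.05,-0.69],[0.0,0.0,0.0],-1],[[-0.65,0.05,-0.7],[0.0,0.0,0.0],-1],[[-0.64,0.04,-0.7],[0.0,0.0,0.0],-1],[[-0.65,0.05,-0.7],[0.0,0.0,0.0],-1],[[-0.64,0.05,-0.69],[0.0,0.0,0.0],-1],[[-0.65,0.05,-0.7],[0.0,0.0,0.0],-1],[[-0.64,0.05,-0.7],[0.0,0.0,0.0],-1],[[-0.65,0.05,-0.69],[0.0,0.0,0.0],-1],[[-0.64,0.05,-0.7],[0.0,0.0,0.0],-1],[[-0.65,0.04,-0.7],[0.0,0.0,0.0],-1],[[-0.64,0.05,-0.7],[0.0,0.0,0.0],-1],[[-0.65,0.05,-0.69],[0.0,0.0,0.0],-1],[[-0.64,0.05,-0.7],[0.0,0.0,0.0],-1],[[-0.65,0.05,-0.7],[0.0,0.0,0.0],-1],[[-0.64,0.05,-0.69],[0.0,0.0,0.0],-1],[[-0.65,0.05,-0.7],[0.0,0.0,0.0],-1],[[-0.64,0.04,-0.7],[0.0,0.0,0.0],-1],[[-0.65,0.05,-0.7],[0.0,0.0,0.0],-1],[[-0.64,0.05,-0.69],[0.0,0.0,0.0],-1],[[-0.65,0.05,-0.7],[0.0,0.0,0.0],-1],[[-0.64,0.05,-0.7],[0.0,0.0,0.0],-1]]
max 0.83 0.09
[[[-0.79,0.3,-0.3],[-0.0,-0.08,-0.0],-1],[[-0.8,0.3,-0.29],[-0.0,-0.09,-0.0],-1],[[-0.79,0.3,-0.28],[-0.0,-0.08,-0.0],-1],[[-0.8,0.31,-0.28],[-0.0,-0.08,-0.0],-1],[[-0.8,0.3,-0.27],[-0.0,-0.09,-0.0],-1],[[-0.8,0.3,-0.27],[-0.0,-0.08,-0.01],-1],[[-0.8,0.3,-0.26],[-0.0,-0.08,0.0],-1],[[-0.81,0.3,-0.25],[-0.0,-0.09,0.0],-1],[[-0.81,0.3,-0.25],[-0.0,-0.08,0.0],-1],[[-0.81,0.3,-0.24],[-0.0,-0.08,0.0],-1],[[-0.81,0.3,-0.24],[-0.0,-0.09,0.0],-1],[[-0.81,0.3,-0.23],[-0.0,-0.08,-0.0],-1],[[-0.82,0.3,-0.23],[-0.0,-0.08,-0.0],-1],[[-0.81,0.3,-0.22],[-0.0,-0.09,-0.0],-1],[[-0.82,0.3,-0.21],[-0.0,-0.08,-0.0],-1],[[-0.82,0.3,-0.21],[-0.0,-0.09,-0.0],-1],[[-0.82,0.31,-0.2],[-0.0,-0.08,-0.0],-1],[[-0.82,0.3,-0.19],[-0.0,-0.08,-0.01],-1],[[-0.83,0.3,-0.19],[-0.0,-0.09,0.0],-1],[[-0.82,0.3,-0.18],[-0.0,-0.08,0.0],-1],[[-0.83,0.3,-0.18],[-0.0,-0.08,0.0],-1],[[-0.83,0.3,-0.17],[-0.0,-0.09,0.0],-1],[[-0.83,0.3,-0.17],[-0.0,-0.08,0.0],-1],[[-0.83,0.3,-0.16],[-0.0,-0.08,-0.0],-1]]
```

>>> drive_tool(
  motion=[
    [[-0.65, 0.05, -0.7], [0, 0, 0], -1],
    [[-0.65, 0.05, -0.7], [0, 0, 0], -1],
    [[-0.65, 0.05, -0.7], [0, 0, 0], -1],
    [[-0.65, 0.05, -0.7], [0, 0, 0], -1],
    [[-0.65, 0.05, -0.7], [0, 0, 0], -1],
    [[-0.65, 0.05, -0.7], [0, 0, 0], -1],
    [[-0.65, 0.05, -0.7], [0, 0, 0], -1],
    [[-0.65, 0.05, -0.7], [0, 0, 0], -1],
    [[-0.65, 0.05, -0.7], [0, 0, 0], -1],
    [[-0.65, 0.05, -0.7], [0, 0, 0], -1],
    [[-0.65, 0.05, -0.7], [0, 0, 0], -1],
  ],
)

```text
time: 1.5
tool_pos: [0.3577, 0.328, 0.2919]
tool_rot: [0.593, -0.593, -0.385, 0.385]
contact_force: [0.1, -1.5, 0.2]
gripper_width: 1.004
```

>>> drive_tool(
  motion=[
    [[-0.65, 0.05, -0.7], [0, 0, 0], -1],
    [[-0.65, 0.05, -0.7], [0, 0, 0], -1],
    [[-0.65, 0.05, -0.7], [0, 0, 0], -1],
    [[-0.65, 0.05, -0.7], [0, 0, 0], -1],
    [[-0.65, 0.05, -0.7], [0, 0, 0], -1],
    [[-0.65, 0.05, -0.7], [0, 0, 0], -1],
    [[-0.65, 0.05, -0.7], [0, 0, 0], -1],
    [[-0.65, 0.05, -0.7], [0, 0, 0], -1],
    [[-0.65, 0.05, -0.7], [0, 0, 0], -1],
    [[-0.65, 0.05, -0.7], [0, 0, 0], -1],
    [[-0.65, 0.05, -0.7], [0, 0, 0], -1],
  ],
)

```text
time: 2.6
tool_pos: [0.4606, 0.0864, 0.2782]
tool_rot: [0.593, -0.593, -0.385, 0.385]
contact_force: [-0.1, -0.3, -0.3]
gripper_width: 0.997
```

>>> drive_tool(
  motion=[
    [[-0.8, 0.3, -0.28], [0, -0.08, 0], -1],
    [[-0.8, 0.3, -0.28], [0, -0.08, 0], -1],
    [[-0.8, 0.3, -0.28], [0, -0.08, 0], -1],
    [[-0.8, 0.3, -0.28], [0, -0.08, 0], -1],
    [[-0.8, 0.3, -0.26], [0, -0.08, 0], -1],
    [[-0.8, 0.3, -0.26], [0, -0.08, 0], -1],
    [[-0.8, 0.3, -0.26], [0, -0.08, 0], -1],
    [[-0.8, 0.3, -0.25], [0, -0.08, 0], -1],
    [[-0.8, 0.3, -0.25], [0, -0.08, 0], -1],
    [[-0.8, 0.3, -0.24], [0, -0.08, 0], -1],
    [[-0.8, 0.3, -0.24], [0, -0.08, 0], -1],
    [[-0.8, 0.3, -0.23], [0, -0.08, 0], -1],
  ],
)

```text
time: 3.8
tool_pos: [0.4429, -0.1651, 0.188]
tool_rot: [0.577, -0.576, -0.409, 0.41]
contact_force: [1.1, 0.2, -0.4]
gripper_width: 1.002
```

```bash
python3 - <<'E'
from h import *
from plant import manip
s=manip.state();p=s["tool_pos"];q=rot(s["tool_rot"]);print(s["time"],p,s["joint_pos"].round(2))
p,q=rows(p,q,np.array([.4282,-.4162,.09]),toolrot(-.245),13,-1)
E
```

```text
3.8 [ 0.44291542 -0.1650847   0.18799826] [-0.51 -0.29  2.    0.    1.43 -1.75]
max 0.76 0.08
[[[-0.74,0.3,-0.21],[-0.0,-0.08,0.0],-1],[[-0.75,0.3,-0.21],[-0.0,-0.08,0.0],-1],[[-0.75,0.3,-0.2],[-0.0,-0.08,0.0],-1],[[-0.75,0.31,-0.2],[-0.0,-0.08,0.0],-1],[[-0.75,0.3,-0.19],[-0.0,-0.08,0.0],-1],[[-0.75,0.3,-0.18],[-0.0,-0.08,0.0],-1],[[-0.75,0.3,-0.19],[-0.0,-0.08,0.0],-1],[[-0.75,0.3,-0.17],[-0.01,-0.08,0.0],-1],[[-0.76,0.3,-0.17],[0.0,-0.08,0.0],-1],[[-0.76,0.3,-0.17],[0.0,-0.08,0.0],-1],[[-0.75,0.3,-0.15],[0.0,-0.08,0.0],-1],[[-0.76,0.31,-0.16],[0.0,-0.08,0.0],-1],[[-0.76,0.3,-0.15],[0.0,-0.08,0.0],-1]]
```

>>> drive_tool(
  motion=[
    [[-0.81, 0.32, -0.23], [0, -0.09, 0], -1],
    [[-0.81, 0.32, -0.23], [0, -0.09, 0], -1],
    [[-0.81, 0.32, -0.21], [0, -0.09, 0], -1],
    [[-0.81, 0.32, -0.21], [0, -0.09, 0], -1],
    [[-0.81, 0.32, -0.2], [0, -0.09, 0], -1],
    [[-0.82, 0.33, -0.2], [0, -0.09, 0], -1],
    [[-0.82, 0.33, -0.19], [0, -0.09, 0], -1],
    [[-0.82, 0.33, -0.19], [0, -0.09, 0], -1],
    [[-0.82, 0.33, -0.18], [0, -0.09, 0], -1],
    [[-0.82, 0.33, -0.18], [0, -0.08, 0], -1],
    [[-0.82, 0.33, -0.17], [0, -0.08, 0], -1],
    [[0, 0, 0], [0, 0, 0], -1],
  ],
)

```text
time: 5.0
tool_pos: [0.429, -0.3959, 0.0975]
tool_rot: [0.56, -0.558, -0.433, 0.433]
contact_force: [-0.3, 0.7, -0.1]
gripper_width: 0.999
```

```bash
python3 - <<'E'
from h import *
from plant import manip
s=manip.state();p=s["tool_pos"];q=rot(s["tool_rot"]);print(s["time"],p,s["joint_pos"].round(2))
p,q=rows(p,q,np.array([.4282,-.4162,.001]),toolrot(-.245),6,-1)
f=manip.grab_frame("top");g=manip.grab_frame("scene")
cv2.imwrite("pics/pre.png",np.hstack([cv2.resize(f["img"][190:290,220:340],(360,300)),cv2.resize(g["img"][200:330,130:290],(370,300))]))
E
```

```text
5.0 [ 0.42903275 -0.39592213  0.09754972] [-0.87  0.08  1.82 -0.    1.25 -2.19]
max 0.65 0.02
[[[-0.13,0.64,-0.03],[-0.0,-0.02,0.0],-1],[[-0.14,0.65,-0.03],[-0.01,-0.01,0.0],-1],[[-0.13,0.64,-0.03],[-0.0,-0.02,0.01],-1],[[-0.13,0.64,-0.03],[-0.01,-0.02,-0.0],-1],[[-0.13,0.65,-0.03],[-0.0,-0.01,0.0],-1],[[-0.14,0.64,-0.02],[-0.01,-0.02,0.0],-1]]
```

View pics/pre.png

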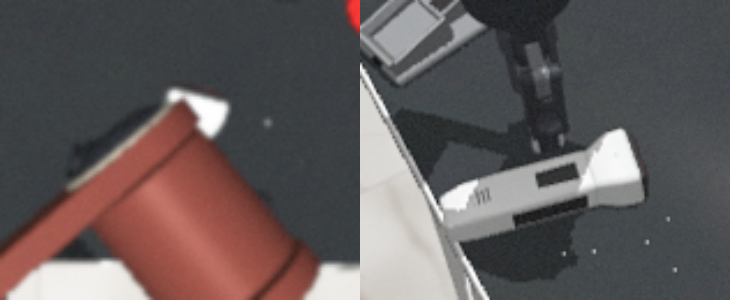

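The fingers are about 10 cm up, some 20 mm to the +y side of the scanner, and the jaws lie across it. I shift sideways first, then go down.

>>> drive_tool(
  motion=[
    [[-0.4, 0.2, -0.09], [-0.02, -0.05, 0], -1],
    [[-0.4, 0.2, -0.08], [-0.01, -0.05, 0], -1],
    [[0, 0.6, 0], [0, 0, 0], -1],
    [[0, 0.6, 0], [0, 0, 0], -1],
    [[0, 0.6, 0], [0, 0, 0], -1],
    [[0, 0.5, 0], [0, 0, 0], -1],
    [[0, 0.5, 0], [0, 0, 0], -1],
    [[0, 0.2, 0], [0, 0, 0], -1],
    [[0, 0.2, 0], [0, 0, 0], -1],
    [[0, 0, 0], [0, 0, 0], -1],
  ],
)

```text
time: 6.1
tool_pos: [0.4294, -0.4152, 0.0088]
tool_rot: [-0.556, 0.557, 0.436, -0.435]
contact_force: [-1.0, 0.6, 1.2]
gripper_width: 1.003
```

```bash
python3 - <<'E'
from h import *
from plant import manip
s=manip.state();p=s["tool_pos"];q=rot(s["tool_rot"]);print(s["time"],p,s["contact_force"],s["joint_pos"].round(2))
p,q=rows(p,q,np.array([.4282,-.4162,.001]),toolrot(-.245),1,-1)
E
```

```text
6.1 [ 0.42940686 -0.41517548  0.00877098] [-1.00156428  0.59023682  1.19826858] [-0.89  0.22  1.82  0.    1.09 -2.22]
max 0.31 0.03
[[[-0.05,0.31,0.04],[0.02,0.03,0.0],-1]]
```

>>> drive_tool(
  motion=[
    [[-0.05, 0.2, 0.04], [0.02, 0.03, 0], -1],
    [[0, 0.1, 0], [0, 0, 0], -1],
    [[0, 0, 0], [0, 0, 0], 1],
    [[0, 0, 0], [0, 0, 0], 1],
    [[0, 0, 0], [0, 0, 0], 1],
    [[0, 0, 0], [0, 0, 0], 1],
    [[0, 0, 0], [0, 0, 0], 1],
    [[0, 0, 0], [0, 0, 0], 1],
    [[0, 0, 0], [0, 0, 0], 1],
    [[0, 0, 0], [0, 0, 0], 1],
  ],
)

```text
time: 7.1
tool_pos: [0.4287, -0.4167, 0.0024]
tool_rot: [-0.557, 0.558, 0.435, -0.435]
contact_force: [0.5, -0.0, 4.4]
gripper_width: 0.432
```

Gripped: the opening is 0.43, about 37 mm. Lift, then work out the aim move.

>>> drive_tool(
  motion=[
    [[0, -0.4, 0], [0, 0, 0], 1],
    [[0, -0.8, 0], [0, 0, 0], 1],
    [[0, -0.8, 0], [0, 0, 0], 1],
    [[0, -0.2, 0], [0, 0, 0], 1],
    [[0, 0, 0], [0, 0, 0], 1],
  ],
)

```text
time: 7.6
tool_pos: [0.4284, -0.4166, 0.0574]
tool_rot: [-0.557, 0.558, 0.435, -0.435]
contact_force: [-0.8, -0.4, -2.1]
gripper_width: 0.43
```

```bash
cat >> h.py <<'E'
OFF=np.array([0,-.0136,-.0054])
def tcp_for(o,Rt,off=OFF): return np.array(o)-Rt.apply(off)
E
python3 - <<'E'
from h import *
from plant import manip
s=manip.state();p=s["tool_pos"];q=rot(s["tool_rot"]);print(s["time"],p,s["contact_force"],s["joint_pos"].round(2),q.as_matrix().round(3))
Rt=toolrot(-.562)
p,q=rows(p,q,tcp_for([.5414,-.2164,.068],Rt),Rt,12,1)
E
```

```text
7.6 [ 0.428359   -0.41660205  0.05740764] [-0.79299146 -0.44019144 -2.12767887] [-0.9   0.16  1.81  0.    1.18 -2.22] [[ 0.243  0.002 -0.97 ]
 [ 0.97  -0.001  0.243]
 [-0.001 -1.    -0.002]]
max 0.77 0.31
[[[0.74,0.01,-0.19],[0.0,0.3,-0.0],1],[[0.75,0.01,-0.16],[0.0,0.3,-0.0],1],[[0.76,0.01,-0.15],[0.01,0.31,-0.0],1],[[0.75,0.01,-0.13],[-0.0,0.3,-0.0],1],[[0.76,0.01,-0.1],[-0.0,0.3,-0.0],1],[[0.77,0.01,-0.09],[0.0,0.3,-0.0],1],[[0.76,0.01,-0.07],[0.0,0.31,-0.0],1],[[0.77,0.01,-0.04],[0.0,0.3,-0.0],1],[[0.76,0.01,-0.03],[0.01,0.3,-0.0],1],[[0.77,0.01,-0.01],[-0.0,0.3,-0.0],1],[[0.77,0.01,0.02],[0.0,0.31,-0.01],1],[[0.77,0.01,0.03],[0.0,0.3,0.0],1]]
```

>>> drive_tool(
  motion=[
    [[0.74, 0.01, -0.19], [0, 0.3, 0], 1],
    [[0.75, 0.01, -0.16], [0, 0.3, 0], 1],
    [[0.76, 0.01, -0.15], [0, 0.31, 0], 1],
    [[0.75, 0.01, -0.13], [0, 0.3, 0], 1],
    [[0.76, 0.01, -0.1], [0, 0.3, 0], 1],
    [[0.77, 0.01, -0.09], [0, 0.3, 0], 1],
    [[0.76, 0.01, -0.07], [0, 0.31, 0], 1],
    [[0.77, 0.01, -0.04], [0, 0.3, 0], 1],
    [[0.76, 0.01, -0.03], [0, 0.3, 0], 1],
    [[0.77, 0.01, 0], [0, 0.3, 0], 1],
    [[0.77, 0.01, 0.02], [0, 0.31, 0], 1],
    [[0.77, 0.01, 0.03], [0, 0.3, 0], 1],
  ],
)

```text
time: 8.8
tool_pos: [0.5356, -0.2117, 0.0518]
tool_rot: [0.62, -0.618, -0.341, 0.342]
contact_force: [1.0, 0.2, -2.5]
gripper_width: 0.44
```

>>> drive_tool(
  motion=[
    [[0, 0, 0], [0, 0, 0], 1],
  ],
)

```text
time: 8.9
tool_pos: [0.536, -0.2107, 0.0519]
tool_rot: [0.62, -0.618, -0.342, 0.343]
contact_force: [-0.8, 0.1, -3.4]
gripper_width: 0.437
```

```bash
python3 - <<'E'
from h import *
from plant import manip
s=manip.state();p=s["tool_pos"];q=rot(s["tool_rot"]);print(s["time"],p,s["contact_force"],s["gripper_width"])
Rt=toolrot(-.562)
print("origin est",p+q.apply(OFF))
rows(p,q,tcp_for([.5414,-.2164,.068],Rt),Rt,1,1)
f=manip.grab_frame("top");g=manip.grab_frame("scene")
np.savez("top1.npz",**f);np.savez("scene1.npz",**g)
cv2.imwrite("pics/aim.png",np.hstack([cv2.resize(f["img"][100:230,180:330],(345,300)),cv2.resize(g["img"][100:300,180:380],(400,400))[50:350]]))
# expected head outline
for n,F in(("top",f),("scene",g)):
    W=cloud(F).reshape(-1,3);o=p+q.apply(OFF);S=np.stack([-q.as_matrix()[:,2],q.as_matrix()[:,0],-q.as_matrix()[:,1]],1)
    D=(W-o)@S; m=(np.abs(D[:,1])<.04)&(D[:,2]>-.03)&(D[:,2]<.028)&(D[:,0]>.022)&(D[:,0]<.09)&(W[:,2]>.025)
    d=D[m]*1000;print(n,len(d),"x pct",np.percentile(d[:,0],[1,50,97,99]).round(1),"y",np.percentile(d[:,1],[2,98]).round(1),"z",np.percentile(d[:,2],[2,50,95,98]).round(1))
    # top surface slope
    t=d[(d[:,2]>15)];A=np.c_[t[:,:2],np.ones(len(t))]
    if len(t)>10:print(" plane",np.linalg.lstsq(A,t[:,2],rcond=None)[0].round(3))
    m=(np.abs(D[:,1])<.03)&(np.abs(D[:,2])<.03)&(D[:,0]<-.04)&(D[:,0]>-.12);d=D[m]*1000
    if len(d)>10:print(" tail x",np.percentile(d[:,0],[1,3]).round(1),"y",np.percentile(d[:,1],[2,50,98]).round(1),"z",np.percentile(d[:,2],[5,50,95]).round(1))
E
```

```text
8.9 [ 0.53603263 -0.21071111  0.05187971] [-0.81560392  0.08075613 -3.38049385] 0.4371354127238537
origin est [ 0.54063437 -0.2136041   0.06546553]
max 0.1 0.03
[[[-0.08,-0.1,-0.09],[-0.03,0.03,0.01],1]]
top 269 x pct [33.1 51.1 65.7 66.5] y [-27.7  21.3] z [-3.7 20.2 22.8 23.6]
 plane [-2.200e-02 -1.400e-02  2.126e+01]
 tail x [-96.4 -95. ] y [-29.   10.4  14.2] z [-29.2   7.7  12. ]
scene 535 x pct [22.6 45.2 64.2 64.8] y [-28.7  17.4] z [-10.9  17.2  23.3  23.9]
 plane [ 0.084  0.034 16.562]
 tail x [-95.2 -93.1] y [-26.2 -17.3  13.2] z [-27.5  10.4  16.9]
```

View pics/aim.png

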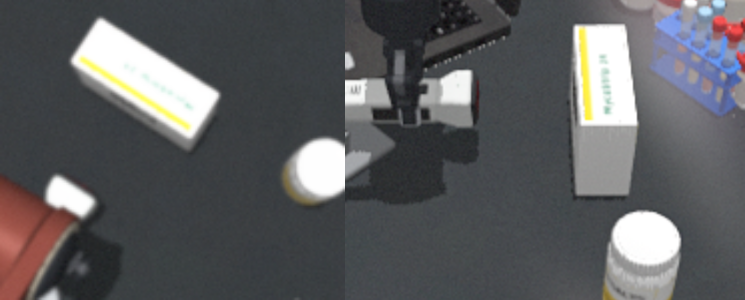

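The scanner points at the carton, level, with its head about 100 mm off the label face. In the held frame the head front is at +65 mm, its top at +22 mm and the tail at -95 mm, so the assumed grasp offset holds. I trim about 2 mm and then hold.

>>> drive_tool(
  motion=[
    [[-0.04, -0.1, -0.09], [-0.03, 0.03, 0.01], 1],
    [[0, 0, 0], [0, 0, 0], 1],
    [[0, 0, 0], [0, 0, 0], 1],
    [[0, 0, 0], [0, 0, 0], 1],
    [[0, 0, 0], [0, 0, 0], 1],
    [[0, 0, 0], [0, 0, 0], 1],
    [[0, 0, 0], [0, 0, 0], 1],
    [[0, 0, 0], [0, 0, 0], 1],
    [[0, 0, 0], [0, 0, 0], 1],
    [[0, 0, 0], [0, 0, 0], 1],
    [[0, 0, 0], [0, 0, 0], 1],
    [[0, 0, 0], [0, 0, 0], 1],
  ],
)

```text
time: 10.2
tool_pos: [0.538, -0.2151, 0.0564]
tool_rot: [-0.618, 0.621, 0.341, -0.341]
contact_force: [-0.0, 0.3, -2.0]
gripper_width: 0.434
```

```bash
python3 - <<'E'
from h import *
from plant import manip
s=manip.state();p=s["tool_pos"];q=rot(s["tool_rot"]);M=q.as_matrix()
o=p+q.apply(OFF);x=-M[:,2];w=o+x*.065-M[:,1]*.002
n=np.array([-.8462,.5329,0]);lab=np.array([.6810,-.3043,.07]);d=w-lab
print(s["time"],o,"dist",d@n,"hit lateral/z at label",(d-x*(d@n)/(x@n)),"angle deg",np.degrees(np.arccos(-x@n)))
f=manip.grab_frame("top");W=cloud(f);q_=W[105:168,205:280].reshape(-1,3);q_=q_[q_[:,2]>.095];print("carton now",rect(q_))
E
```

```text
10.2 [ 0.54249654 -0.21797851  0.06997231] dist 0.09820867617288272 hit lateral/z at label [-0.0006344  -0.00100737  0.00253618] angle deg nan
carton now (array([ 704.9, -320. ]), array([150.5,  56.5]), 57.4)<stdin>:6: RuntimeWarning: invalid value encountered in arccos
```

The aim is within 3 mm of the label centre, 98 mm away and square, and the carton has not moved. I keep still for longer.

>>> drive_tool(
  motion=[
    [[0, 0, 0], [0, 0, 0], 1],
    [[0, 0, 0], [0, 0, 0], 1],
    [[0, 0, 0], [0, 0, 0], 1],
    [[0, 0, 0], [0, 0, 0], 1],
    [[0, 0, 0], [0, 0, 0], 1],
    [[0, 0, 0], [0, 0, 0], 1],
    [[0, 0, 0], [0, 0, 0], 1],
    [[0, 0, 0], [0, 0, 0], 1],
    [[0, 0, 0], [0, 0, 0], 1],
    [[0, 0, 0], [0, 0, 0], 1],
    [[0, 0, 0], [0, 0, 0], 1],
    [[0, 0, 0], [0, 0, 0], 1],
  ],
)

```text
time: 11.45
tool_pos: [0.538, -0.2151, 0.0564]
tool_rot: [-0.618, 0.621, 0.341, -0.341]
contact_force: [1.8, 0.0, -1.6]
gripper_width: 0.435
```

>>> drive_tool(
  motion=[
    [[0, 0, 0], [0, 0, 0], 1],
    [[0, 0, 0], [0, 0, 0], 1],
    [[0, 0, 0], [0, 0, 0], 1],
    [[0, 0, 0], [0, 0, 0], 1],
    [[0, 0, 0], [0, 0, 0], 1],
    [[0, 0, 0], [0, 0, 0], 1],
    [[0, 0, 0], [0, 0, 0], 1],
    [[0, 0, 0], [0, 0, 0], 1],
    [[0, 0, 0], [0, 0, 0], 1],
    [[0, 0, 0], [0, 0, 0], 1],
    [[0, 0, 0], [0, 0, 0], 1],
  ],
)

```text
time: 12.55
tool_pos: [0.538, -0.2152, 0.0564]
tool_rot: [-0.618, 0.621, 0.341, -0.341]
contact_force: [0.4, 0.0, -2.2]
gripper_width: 0.435
```

```bash
python3 - <<'E'
from h import *
from plant import manip
s=manip.state();p=s["tool_pos"];q=rot(s["tool_rot"]);print(s["time"],p)
Rt=toolrot(.230,.26);S=np.stack([-Rt.as_matrix()[:,2],Rt.as_matrix()[:,0],-Rt.as_matrix()[:,1]],1)
dock=np.array([.4518,-.1889,.053])
print("up",S)
pre=dock+S@np.array([.015,0,.045])
p,q=rows(p,q,p+np.array([-.02,.01,.06]),q,3,1)
p,q=rows(p,q,tcp_for(pre,Rt),Rt,15,1)
E
```

```text
12.55 [ 0.53798189 -0.21516705  0.05639257]
up [[ 9.40941446e-01 -2.27977524e-01 -2.50310694e-01]
 [ 2.20315194e-01  9.73666395e-01 -5.86085876e-02]
 [ 2.57080552e-01  1.66533454e-16  9.66389978e-01]]
max 0.8 0.0
[[[-0.03,-0.8,0.29],[0.0,0.0,0.0],1],[[-0.03,-0.8,0.3],[0.0,0.0,0.0],1],[[-0.03,-0.8,0.29],[0.0,0.0,0.0],1]]
max 0.19 0.61
[[[-0.06,0.08,0.17],[-0.19,-0.6,-0.08],1],[[-0.04,0.08,0.17],[-0.18,-0.61,-0.08],1],[[-0.04,0.07,0.18],[-0.19,-0.6,-0.08],1],[[-0.03,0.07,0.18],[-0.18,-0.6,-0.08],1],[[-0.02,0.07,0.19],[-0.19,-0.61,-0.08],1],[[-0.01,0.07,0.18],[-0.18,-0.6,-0.08],1],[[-0.0,0.06,0.19],[-0.19,-0.6,-0.08],1],[[0.0,0.06,0.19],[-0.19,-0.61,-0.08],1],[[0.02,0.05,0.18],[-0.18,-0.6,-0.08],1],[[0.03,0.06,0.19],[-0.19,-0.6,-0.08],1],[[0.04,0.05,0.19],[-0.18,-0.61,-0.08],1],[[0.04,0.05,0.18],[-0.19,-0.6,-0.09],1],[[0.06,0.04,0.19],[-0.19,-0.6,-0.08],1],[[0.06,0.04,0.18],[-0.18,-0.61,-0.08],1],[[0.07,0.04,0.18],[-0.19,-0.6,-0.08],1]]
```

>>> drive_tool(
  motion=[
    [[-0.03, -0.8, 0.29], [0, 0, 0], 1],
    [[-0.03, -0.8, 0.3], [0, 0, 0], 1],
    [[-0.03, -0.8, 0.29], [0, 0, 0], 1],
    [[-0.06, 0.08, 0.17], [-0.19, -0.6, -0.08], 1],
    [[-0.04, 0.08, 0.17], [-0.18, -0.61, -0.08], 1],
    [[-0.04, 0.07, 0.18], [-0.19, -0.6, -0.08], 1],
    [[-0.03, 0.07, 0.18], [-0.18, -0.6, -0.08], 1],
    [[-0.02, 0.07, 0.19], [-0.19, -0.61, -0.08], 1],
    [[-0.01, 0.07, 0.18], [-0.18, -0.6, -0.08], 1],
  ],
)

```text
time: 13.45
tool_pos: [0.4918, -0.1984, 0.104]
tool_rot: [-0.533, 0.581, 0.464, -0.405]
contact_force: [0.4, -0.1, -2.8]
gripper_width: 0.436
```

>>> drive_tool(
  motion=[
    [[0, 0.06, 0.19], [-0.19, -0.6, -0.08], 1],
    [[0, 0.06, 0.19], [-0.19, -0.61, -0.08], 1],
    [[0.02, 0.05, 0.18], [-0.18, -0.6, -0.08], 1],
    [[0.03, 0.06, 0.19], [-0.19, -0.6, -0.08], 1],
    [[0.04, 0.05, 0.19], [-0.18, -0.61, -0.08], 1],
    [[0.04, 0.05, 0.18], [-0.19, -0.6, -0.09], 1],
    [[0.06, 0.04, 0.19], [-0.19, -0.6, -0.08], 1],
    [[0.06, 0.04, 0.18], [-0.18, -0.61, -0.08], 1],
    [[0.07, 0.04, 0.18], [-0.19, -0.6, -0.08], 1],
    [[0, 0, 0], [0, 0, 0], 1],
    [[0, 0, 0], [0, 0, 0], 1],
  ],
)

```text
time: 14.55
tool_pos: [0.4528, -0.1888, 0.0859]
tool_rot: [-0.379, 0.493, 0.621, -0.477]
contact_force: [0.7, -0.8, -2.2]
gripper_width: 0.434
```

```bash
cat > st.py <<'E'
from h import *
from plant import manip
s=manip.state();p=s["tool_pos"];q=rot(s["tool_rot"])
Rt=toolrot(.230,.26);S=np.stack([-Rt.as_matrix()[:,2],Rt.as_matrix()[:,0],-Rt.as_matrix()[:,1]],1)
dock=np.array([.4518,-.1889,.053])
print(s["time"],"scanner in dock frame mm",(S.T@(p+q.apply(OFF)-dock)*1000).round(2),"rot err (tool,deg)",np.degrees((q.inv()*Rt).as_rotvec()).round(2),"F dock",(S.T@s["contact_force"]).round(2),s["gripper_width"])
E
python3 - <<'E'
from st import *
f=manip.grab_frame("top");g=manip.grab_frame("scene")
cv2.imwrite("pics/pre2.png",np.hstack([cv2.resize(f["img"][180:290,140:260],(360,330)),cv2.resize(g["img"][140:260,90:250],(440,330))]))
o=p+q.apply(OFF)
for n,F in(("top",f),("scene",g)):
    D=(cloud(F).reshape(-1,3)-o)@S*1000
    m=(np.abs(D[:,1])<40)&(np.abs(D[:,2])<27)&(D[:,0]>20)&(D[:,0]<90);d=D[m]
    print(n,"head",len(d),np.percentile(d,[2,50,98],axis=0).round(1).tolist())
    m=(np.abs(D[:,1])<30)&(D[:,2]>-14)&(D[:,2]<25)&(D[:,0]<-50)&(D[:,0]>-120);d=D[m]
    if len(d)>10:print(" tail",len(d),np.percentile(d,[2,50,98],axis=0).round(1).tolist())
E
```

```text
14.55 scanner in dock frame mm [14.85 -0.16 45.18] rot err (tool,deg) [ 0.01 -0.08 -0.  ] F dock [-0.11 -0.94 -2.2 ] 0.4344198431870786
top head 439 [[21.4, -28.7, -7.6], [48.1, -6.1, 18.3], [65.0, 19.6, 22.9]]
 tail 119 [[-93.5, -22.0, -10.0], [-76.7, -16.6, 10.9], [-52.5, -0.4, 15.3]]
scene head 544 [[22.2, -27.1, -11.6], [42.4, -17.1, 18.2], [62.1, 19.5, 23.8]]
 tail 536 [[-95.6, -20.4, -11.1], [-72.7, -12.4, 11.6], [-50.9, 14.9, 17.2]]
```

View pics/pre2.png

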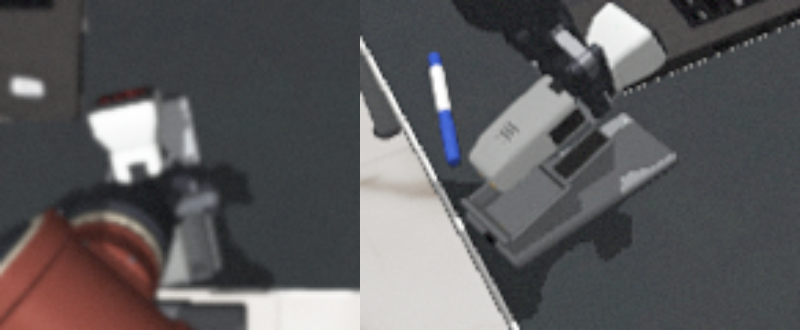

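Here the scanner hovers over the tray, tilted, with its head at the raised end. The head seems to sit 3-4 mm to the -y side of the tool-derived position, so I check that more carefully, against the cradle measured in the same cameras.

```bash
python3 - <<'E'
from st import *
o=p+q.apply(OFF)
for n in("top","scene"):
    F=manip.grab_frame(n);C=cloud(F);D=(C-o)@S*1000
    I=F["img"].astype(int)
    m=(np.abs(D[...,1])<40)&(D[...,2]>14)&(D[...,2]<27)&(D[...,0]>-110)&(D[...,0]<70)&(I.min(2)>110)
    d=D[m]
    for a,b in((34,40),(40,46),(46,52),(52,58),(58,64)):
        t=d[(d[:,0]>a)&(d[:,0]<b)]
        if len(t):print(n,a,"head y",t[:,1].min().round(1),t[:,1].max().round(1),"z",np.median(t[:,2]).round(1))
    m=(np.abs(D[...,1])<40)&(D[...,2]>4)&(D[...,2]<20)&(D[...,0]>-110)&(D[...,0]<70)&(I.min(2)>90)
    d=D[m]
    for a in range(-95,-35,10):
        t=d[(d[:,0]>a)&(d[:,0]<a+10)]
        if len(t):print(n,a,"body y",t[:,1].min().round(1),t[:,1].max().round(1),"z",np.percentile(t[:,2],90).round(1))
    # cradle cheeks before, from first frames in dock frame
    G=np.load(n+"0.npz");D=(cloud(G)-dock)@S*1000
    m=(np.abs(D[...,1])<45)&(D[...,2]>-45)&(D[...,2]<15)&(D[...,0]>-110)&(D[...,0]<30);d=D[m]
    for a in(-85,-70,-60,-50,-30,-15,0):
        t=d[(d[:,0]>a)&(d[:,0]<a+8)];c=t[t[:,2]>-11] if a<-40 else t[t[:,2]>-20]
        f=t[(np.abs(t[:,1])<12)]
        if len(c):print(n,"cradle",a,"y",c[:,1].min().round(1),c[:,1].max().round(1),"n",len(c),"floor z",np.median(f[:,2]).round(1))
    w=d[(d[:,2]>-12)&(np.abs(d[:,1])<12)];print(" stop x",np.percentile(w[:,0],[2,50,98]).round(1) if len(w) else None)
E
```

```text
14.65 scanner in dock frame mm [15.26 -0.3  45.35] rot err (tool,deg) [ 0.03 -0.03 -0.01] F dock [-0.49  0.64 -2.22] 0.4323980609201749
top 34 head y -26.4 18.6 z 19.2
top 40 head y -27.9 20.4 z 20.7
top 46 head y -28.5 21.7 z 21.2
top 52 head y -28.1 21.7 z 20.4
top 58 head y -22.0 20.8 z 19.6
top -95 body y -18.2 3.5 z 11.4
top -85 body y -20.5 -2.6 z 13.2
top -75 body y -21.9 -9.8 z 15.9
top -65 body y -22.4 -15.4 z 16.1
top -55 body y -22.3 -19.7 z 14.9
top cradle -85 y -29.7 28.8 n 23 floor z -16.0
top cradle -70 y -29.8 27.7 n 20 floor z -15.7
top cradle -60 y -30.2 28.5 n 20 floor z -15.8
top cradle -50 y -29.7 28.5 n 18 floor z -16.2
top cradle -30 y -11.4 9.4 n 27 floor z -16.3
top cradle -15 y -11.0 10.8 n 26 floor z -16.2
top cradle 0 y -11.7 10.3 n 27 floor z -16.7
 stop x [-102.3  -96.9  -90.3]
scene 34 head y -25.4 22.8 z 20.2
scene 40 head y -26.4 20.1 z 21.7
scene 46 head y -26.2 22.2 z 22.1
scene 52 head y -27.0 20.7 z 21.4
scene -95 body y -18.7 14.8 z 12.0
scene -85 body y -21.0 16.8 z 14.5
scene -75 body y -20.9 20.1 z 15.8
scene -65 body y -20.2 15.7 z 16.5
scene -55 body y -22.1 16.4 z 17.4
scene -45 body y -19.7 16.5 z 17.7
scene cradle -85 y -28.5 31.5 n 44 floor z -14.7
scene cradle -70 y -28.9 30.5 n 42 floor z -14.8
scene cradle -60 y -29.0 32.1 n 41 floor z -15.1
scene cradle -50 y -28.2 29.4 n 39 floor z -15.5
scene cradle -30 y -11.2 15.7 n 39 floor z -17.1
scene cradle -15 y -10.6 12.2 n 35 floor z -17.7
scene cradle 0 y -11.7 14.0 n 39 floor z -18.2
 stop x [-103.4  -97.8  -61.2]
```

Both views put the held scanner 2.5 mm to the -y side of the tool's centre, with no yaw, while the cradle centre agrees within 1 mm. The first aim was therefore about 4 mm off the middle. There is plenty of time, so I re-aim with the corrected offset before docking.

```bash
sed -i 's/^OFF=.*/OFF=np.array([-.0025,-.0136,-.0054])/' h.py; python3 - <<'E'
from st import *
Rt=toolrot(-.562)
rows(p,q,tcp_for([.5406,-.2159,.070],Rt),Rt,14,1)
E
```

```text
14.75 scanner in dock frame mm [15.28 -2.71 45.28] rot err (tool,deg) [ 0.03  0.   -0.  ] F dock [-0.45  0.14 -1.83] 0.43415429917898074
max 0.24 0.65
[[[-0.12,0.14,-0.19],[0.2,0.64,0.08],1],[[-0.1,0.13,-0.2],[0.2,0.65,0.09],1],[[-0.09,0.14,-0.21],[0.21,0.64,0.08],1],[[-0.08,0.13,-0.21],[0.2,0.65,0.09],1],[[-0.07,0.13,-0.22],[0.2,0.64,0.08],1],[[-0.05,0.12,-0.23],[0.2,0.65,0.09],1],[[-0.04,0.12,-0.23],[0.2,0.64,0.08],1],[[-0.02,0.11,-0.23],[0.21,0.65,0.09],1],[[-0.02,0.12,-0.24],[0.2,0.64,0.08],1],[[0.01,0.1,-0.24],[0.2,0.65,0.08],1],[[0.02,0.11,-0.24],[0.2,0.64,0.09],1],[[0.03,0.1,-0.24],[0.2,0.64,0.08],1],[[0.04,0.09,-0.24],[0.2,0.65,0.09],1],[[0.06,0.09,-0.24],[0.21,0.64,0.08],1]]
```

>>> drive_tool(
  motion=[
    [[-0.12, 0.14, -0.19], [0.2, 0.64, 0.08], 1],
    [[-0.1, 0.13, -0.2], [0.2, 0.65, 0.09], 1],
    [[-0.09, 0.14, -0.21], [0.21, 0.64, 0.08], 1],
    [[-0.08, 0.13, -0.21], [0.2, 0.65, 0.09], 1],
    [[-0.07, 0.13, -0.22], [0.2, 0.64, 0.08], 1],
    [[-0.05, 0.12, -0.23], [0.2, 0.65, 0.09], 1],
    [[-0.04, 0.12, -0.23], [0.2, 0.64, 0.08], 1],
    [[-0.02, 0.11, -0.23], [0.21, 0.65, 0.09], 1],
    [[-0.02, 0.12, -0.24], [0.2, 0.64, 0.08], 1],
    [[0.01, 0.1, -0.24], [0.2, 0.65, 0.08], 1],
    [[0.02, 0.11, -0.24], [0.2, 0.64, 0.09], 1],
    [[0.03, 0.1, -0.24], [0.2, 0.64, 0.08], 1],
  ],
)

```text
time: 15.95
tool_pos: [0.5257, -0.2075, 0.0601]
tool_rot: [-0.591, 0.607, 0.386, -0.365]
contact_force: [0.5, 0.1, -1.5]
gripper_width: 0.435
```

>>> drive_tool(
  motion=[
    [[0.04, 0.09, -0.24], [0.2, 0.65, 0.09], 1],
    [[0.06, 0.09, -0.24], [0.21, 0.64, 0.08], 1],
    [[0, 0, 0], [0, 0, 0], 1],
    [[0, 0, 0], [0, 0, 0], 1],
    [[0, 0, 0], [0, 0, 0], 1],
  ],
)

```text
time: 16.45
tool_pos: [0.5366, -0.2107, 0.056]
tool_rot: [0.619, -0.619, -0.342, 0.342]
contact_force: [0.5, 0.2, -2.9]
gripper_width: 0.433
```

```bash
cat > aim.py <<'E'
from st import *
M=q.as_matrix();o=p+q.apply(OFF);x=-M[:,2]/np.linalg.norm(M[:,2]);w=o+x*.065-M[:,1]*.002
n=np.array([-.8462,.5329,0]);lab=np.array([.6810,-.3043,.07]);d=w-lab;h=d-x*(d@n)/(x@n)
print("dist",d@n,"lateral",h@[.5329,.8462,0],"z",h[2],"angle",np.degrees(np.linalg.norm(np.cross(x,n))))
Rt=toolrot(-.562);rows(p,q,tcp_for(lab-n*0+n*.165-[0,0,.002],Rt),Rt,1,1)
E
python3 aim.py
```

```text
16.45 scanner in dock frame mm [ 81.24 -46.21  -4.46] rot err (tool,deg) [-14.14 -45.06  -5.85] F dock [-0.26  0.1  -2.92] 0.4330204068384448
dist 0.10159565306120212 lateral -7.122487672127724e-05 z 0.001457095257175714 angle 0.07503488561789283
max 0.06 0.01
[[[0.01,0.06,-0.06],[-0.01,0.01,0.0],1]]
```

Good: 102 mm away, 0.1 mm sideways, 1.5 mm high and 0.1° off square. I hold for more than 2 s.

>>> drive_tool(
  motion=[
    [[0, 0, 0], [0, 0, 0], 1],
    [[0, 0, 0], [0, 0, 0], 1],
    [[0, 0, 0], [0, 0, 0], 1],
    [[0, 0, 0], [0, 0, 0], 1],
    [[0, 0, 0], [0, 0, 0], 1],
    [[0, 0, 0], [0, 0, 0], 1],
    [[0, 0, 0], [0, 0, 0], 1],
    [[0, 0, 0], [0, 0, 0], 1],
    [[0, 0, 0], [0, 0, 0], 1],
    [[0, 0, 0], [0, 0, 0], 1],
    [[0, 0, 0], [0, 0, 0], 1],
    [[0, 0, 0], [0, 0, 0], 1],
  ],
)

```text
time: 17.65
tool_pos: [0.5369, -0.2109, 0.0561]
tool_rot: [0.619, -0.619, -0.342, 0.342]
contact_force: [0.2, -0.5, -3.1]
gripper_width: 0.433
```

>>> drive_tool(
  motion=[
    [[0, 0, 0], [0, 0, 0], 1],
    [[0, 0, 0], [0, 0, 0], 1],
    [[0, 0, 0], [0, 0, 0], 1],
    [[0, 0, 0], [0, 0, 0], 1],
    [[0, 0, 0], [0, 0, 0], 1],
    [[0, 0, 0], [0, 0, 0], 1],
    [[0, 0, 0], [0, 0, 0], 1],
    [[0, 0, 0], [0, 0, 0], 1],
    [[0, 0, 0], [0, 0, 0], 1],
    [[0, 0, 0], [0, 0, 0], 1],
    [[0, 0, 0], [0, 0, 0], 1],
  ],
)

```text
time: 18.75
tool_pos: [0.5369, -0.2109, 0.056]
tool_rot: [0.619, -0.619, -0.342, 0.342]
contact_force: [0.1, -0.3, -1.8]
gripper_width: 0.437
```

```bash
python3 - <<'E'
from st import *
Rt=toolrot(.230,.26)
p,q=rows(p,q,p+np.array([-.005,.005,.045]),q,2,1)
p,q=rows(p,q,tcp_for(dock+S@np.array([.012,0.0005,.030]),Rt),Rt,14,1)
E
```

```text
18.75 scanner in dock frame mm [ 81.44 -46.43  -4.45] rot err (tool,deg) [-14.14 -45.1   -5.86] F dock [-0.41 -0.29 -1.77] 0.43739970513055626
max 0.9 0.0
[[[0.03,-0.9,0.14],[0.0,0.0,0.0],1],[[0.03,-0.9,0.14],[0.0,0.0,0.0],1]]
max 0.24 0.65
[[[-0.07,0.09,0.22],[-0.2,-0.64,-0.08],1],[[-0.06,0.08,0.23],[-0.2,-0.65,-0.09],1],[[-0.04,0.08,0.23],[-0.21,-0.64,-0.08],1],[[-0.04,0.07,0.23],[-0.2,-0.65,-0.09],1],[[-0.02,0.07,0.24],[-0.2,-0.64,-0.08],1],[[-0.01,0.07,0.24],[-0.2,-0.65,-0.08],1],[[0.01,0.06,0.24],[-0.2,-0.64,-0.09],1],[[0.02,0.06,0.24],[-0.21,-0.64,-0.08],1],[[0.03,0.05,0.24],[-0.2,-0.65,-0.08],1],[[0.04,0.05,0.24],[-0.2,-0.64,-0.09],1],[[0.06,0.04,0.23],[-0.2,-0.65,-0.08],1],[[0.07,0.04,0.24],[-0.2,-0.64,-0.09],1],[[0.08,0.04,0.23],[-0.21,-0.65,-0.08],1],[[0.1,0.04,0.22],[-0.2,-0.64,-0.08],1]]
```

>>> drive_tool(
  motion=[
    [[0.03, -0.9, 0.14], [0, 0, 0], 1],
    [[0.03, -0.9, 0.14], [0, 0, 0], 1],
    [[-0.07, 0.09, 0.22], [-0.2, -0.64, -0.08], 1],
    [[-0.06, 0.08, 0.23], [-0.2, -0.65, -0.09], 1],
    [[-0.04, 0.08, 0.23], [-0.21, -0.64, -0.08], 1],
    [[-0.04, 0.07, 0.23], [-0.2, -0.65, -0.09], 1],
    [[-0.02, 0.07, 0.24], [-0.2, -0.64, -0.08], 1],
    [[-0.01, 0.07, 0.24], [-0.2, -0.65, -0.08], 1],
  ],
)

```text
time: 19.55
tool_pos: [0.4977, -0.1971, 0.0879]
tool_rot: [-0.526, 0.576, 0.473, -0.409]
contact_force: [-0.9, -1.3, -2.3]
gripper_width: 0.435
```

>>> drive_tool(
  motion=[
    [[0.01, 0.06, 0.24], [-0.2, -0.64, -0.09], 1],
    [[0.02, 0.06, 0.24], [-0.21, -0.64, -0.08], 1],
    [[0.03, 0.05, 0.24], [-0.2, -0.65, -0.08], 1],
    [[0.04, 0.05, 0.24], [-0.2, -0.64, -0.09], 1],
    [[0.06, 0.04, 0.23], [-0.2, -0.65, -0.08], 1],
    [[0.07, 0.04, 0.24], [-0.2, -0.64, -0.09], 1],
    [[0.08, 0.04, 0.23], [-0.21, -0.65, -0.08], 1],
    [[0.1, 0.04, 0.22], [-0.2, -0.64, -0.08], 1],
    [[0, 0, 0], [0, 0, 0], 1],
    [[0, 0, 0], [0, 0, 0], 1],
  ],
)

```text
time: 20.55
tool_pos: [0.4533, -0.1856, 0.0706]
tool_rot: [-0.379, 0.493, 0.621, -0.477]
contact_force: [0.7, -0.4, -2.0]
gripper_width: 0.432
```

```bash
python3 st.py
```

```text
20.55 scanner in dock frame mm [12.1   0.4  30.08] rot err (tool,deg) [ 0.   -0.08 -0.04] F dock [ 0.01 -0.58 -2.05] 0.4320539985435599
```

>>> drive_tool(
  motion=[
    [[0, 0.3, 0], [0, 0, 0], 1],
    [[0, 0.3, 0], [0, 0, 0], 1],
    [[0, 0.2, 0], [0, 0, 0], 1],
    [[0, 0.12, 0], [0, 0, 0], 1],
    [[0, 0.08, 0], [0, 0, 0], 1],
    [[0, 0.04, 0], [0, 0, 0], 1],
    [[0, 0, 0], [0, 0, 0], 1],
  ],
)

```text
time: 21.25
tool_pos: [0.4599, -0.1839, 0.0453]
tool_rot: [-0.379, 0.493, 0.621, -0.478]
contact_force: [0.7, 0.1, -2.1]
gripper_width: 0.435
```

```bash
python3 st.py
```

```text
21.25 scanner in dock frame mm [12.13  0.51  3.89] rot err (tool,deg) [ 0.01  0.   -0.02] F dock [ 0.14 -0.08 -2.21] 0.43484454667515227
```

>>> drive_tool(
  motion=[
    [[0, 0.05, 0], [0, 0, 0], 1],
    [[0, 0.04, 0], [0, 0, 0], 1],
    [[0, 0, 0], [0, 0, 0], 1],
  ],
)

```text
time: 21.55
tool_pos: [0.4604, -0.1838, 0.0432]
tool_rot: [-0.379, 0.493, 0.621, -0.478]
contact_force: [-0.9, 0.8, -2.0]
gripper_width: 0.436
```

>>> drive_tool(
  motion=[
    [[0, 0.04, 0], [0, 0, 0], 1],
    [[0, 0, 0], [0, 0, 0], 1],
  ],
)

```text
time: 21.75
tool_pos: [0.4606, -0.1837, 0.0422]
tool_rot: [-0.379, 0.493, 0.621, -0.478]
contact_force: [-0.6, 0.4, -2.5]
gripper_width: 0.434
```

```bash
python3 st.py
```

```text
21.75 scanner in dock frame mm [12.06  0.54  0.64] rot err (tool,deg) [ 0.01  0.   -0.01] F dock [-1.11  0.49 -2.32] 0.4342522033888569
```

>>> drive_tool(
  motion=[
    [[0, 0.03, 0], [0, 0, 0], 1],
    [[0, 0, 0], [0, 0, 0], 1],
  ],
)

```text
time: 21.95
tool_pos: [0.4608, -0.1837, 0.0414]
tool_rot: [-0.379, 0.493, 0.621, -0.478]
contact_force: [0.4, -0.3, -1.9]
gripper_width: 0.432
```

>>> drive_tool(
  motion=[
    [[0, 0.03, 0], [0, 0, 0], 1],
    [[0, 0, 0], [0, 0, 0], 1],
  ],
)

```text
time: 22.15
tool_pos: [0.461, -0.1837, 0.0413]
tool_rot: [-0.379, 0.492, 0.621, -0.478]
contact_force: [-4.4, 1.5, 4.4]
gripper_width: 0.436
```

The scanner is on the tray floor, pressed with about 7 N. Now the gentle slide down.

>>> drive_tool(
  motion=[
    [[0, -0.01, 0.1], [0, 0, 0], 1],
    [[0, 0, 0.1], [0, 0, 0], 1],
    [[0, 0, 0.08], [0, 0, 0], 1],
    [[0, 0, 0.06], [0, 0, 0], 1],
    [[0, 0, 0], [0, 0, 0], 1],
  ],
)

```text
time: 22.65
tool_pos: [0.4531, -0.1858, 0.0391]
tool_rot: [-0.378, 0.493, 0.621, -0.477]
contact_force: [0.7, 0.3, 1.2]
gripper_width: 0.435
```

```bash
python3 st.py
```

```text
22.65 scanner in dock frame mm [ 3.7   0.19 -0.28] rot err (tool,deg) [ 0.04 -0.01 -0.06] F dock [1.01 0.14 0.94] 0.4345532822457274
```

>>> drive_tool(
  motion=[
    [[0, 0, 0.05], [0, 0, 0], 1],
    [[0, 0, 0.04], [0, 0, 0], 1],
    [[0, 0, 0], [0, 0, 0], 1],
  ],
)

```text
time: 22.95
tool_pos: [0.4511, -0.1862, 0.0386]
tool_rot: [-0.378, 0.493, 0.621, -0.477]
contact_force: [1.4, 1.3, 1.3]
gripper_width: 0.436
```

>>> drive_tool(
  motion=[
    [[0, 0, 0.03], [0, 0, 0], 1],
    [[0, 0, 0], [0, 0, 0], 1],
  ],
)

```text
time: 23.15
tool_pos: [0.4511, -0.1863, 0.0387]
tool_rot: [-0.378, 0.494, 0.622, -0.477]
contact_force: [5.1, 1.8, 0.2]
gripper_width: 0.435
```

```bash
python3 st.py
```

```text
23.15 scanner in dock frame mm [ 1.61  0.19 -0.16] rot err (tool,deg) [ 0.15 -0.02 -0.06] F dock [ 5.25  0.6  -1.18] 0.43519620750104854
```

At the stop: 5 N along the tray with no more travel. Ease off slightly, release, and back off square to the tray.

>>> drive_tool(
  motion=[
    [[0, 0, -0.01], [0, 0, 0], 1],
    [[0, 0, 0], [0, 0, 0], 0.2],
    [[0, 0, 0], [0, 0, 0], -0.2],
    [[0, 0, 0], [0, 0, 0], -1],
    [[0, 0, 0], [0, 0, 0], -1],
    [[0, 0, 0], [0, 0, 0], -1],
    [[0, 0, 0], [0, 0, 0], -1],
    [[0, 0, 0], [0, 0, 0], -1],
  ],
)

```text
time: 23.95
tool_pos: [0.4503, -0.1861, 0.0381]
tool_rot: [-0.379, 0.493, 0.621, -0.478]
contact_force: [0.7, 0.6, 0.1]
gripper_width: 0.999
```

>>> drive_tool(
  motion=[
    [[0, -0.2, 0], [0, 0, 0], -1],
    [[0, -0.5, 0], [0, 0, 0], -1],
    [[0, -0.9, 0], [0, 0, 0], -1],
    [[0, -1, 0], [0, 0, 0], -1],
    [[0, -1, 0], [0, 0, 0], -1],
    [[0, -1, 0], [0, 0, 0], -1],
    [[1, -1, 0], [0, 0, 0], -1],
    [[1, 0, 0], [0, 0, 0], -1],
    [[1, 0, 0], [0, 0, 0], -1],
    [[1, 0, 0], [0, 0, 0], -1],
    [[1, 0, 0], [0, 0, 0], -1],
    [[1, 0, 0], [0, 0, 0], -1],
  ],
)

```text
time: 25.15
tool_pos: [0.3807, -0.0476, 0.1745]
tool_rot: [-0.378, 0.493, 0.621, -0.477]
contact_force: [0.3, 0.0, -0.4]
gripper_width: 0.998
```

```bash
python3 - <<'E'
from st import *
fr={n:manip.grab_frame(n) for n in("top","scene")}
cv2.imwrite("pics/end.png",np.hstack([cv2.resize(fr["top"]["img"][180:290,150:260],(330,330)),cv2.resize(fr["scene"]["img"][150:260,100:250],(450,330))]))
for n,F in fr.items():
    D=(cloud(F)-dock)@S*1000;I=F["img"].astype(int)
    m=(np.abs(D[...,1])<40)&(D[...,2]>12)&(D[...,2]<35)&(D[...,0]>-90)&(D[...,0]<80)&(I.min(2)>110);d=D[m]
    h=d[d[:,0]>30];b=d[(d[:,0]<15)&(d[:,0]>-75)]
    print(n,"head x max",np.percentile(D[(np.abs(D[...,1])<22)&(D[...,2]>5)&(D[...,2]<30)&(D[...,0]<80)][:,0],[95,98,99.5]).round(1),"y",np.percentile(h[:,1],[1,99]).round(1),"z",np.percentile(h[:,2],[50,95]).round(1),"body y",np.percentile(b[:,1],[1,99]).round(1),"z far/near",[np.median(b[(b[:,0]>a)&(b[:,0]<a+15)&(abs(b[:,1])<12),2]).round(1) for a in(-72,-50,-35)])
    W=cloud(F)
    r=dict(top=dict(cart=(205,105,280,168),pot=(300,155,338,192)),scene=dict(cart=(288,132,330,225),pot=(305,228,350,295)))[n]
    for k,(a,b_,c,e) in r.items():
        w=W[b_:e,a:c].reshape(-1,3);w=w[w[:,2]>.095];print(n,k,rect(w))
E
```

```text
25.15 scanner in dock frame mm [  0.86 151.29 140.53] rot err (tool,deg) [ 0.09 -0.02 -0.09] F dock [ 0.18 -0.03 -0.48] 0.9982366113749892
top head x max [62.2 65.3 66.3] y [-25.2  23.4] z [19.9 22.7] body y [-18.3  17.1] z far/near [np.float64(14.0), np.float64(15.4), np.float64(15.1)]
top cart (array([ 705.4, -320.4]), array([150.2,  56. ]), 58.0)
top pot (array([ 612.8, -509.4]), array([57.5, 56.5]), 42.7)
scene head x max [55.4 60.9 63.5] y [-24.6  25.2] z [20.7 23.6] body y [-17.5  19.5] z far/near [np.float64(14.9), np.float64(15.5), np.float64(16.2)]
scene cart (array([ 704.4, -318.4]), array([155.3,  56. ]), 57.8)
scene pot (array([ 611.1, -508.5]), array([57.7, 56.7]), 20.8)
```

View pics/end.png

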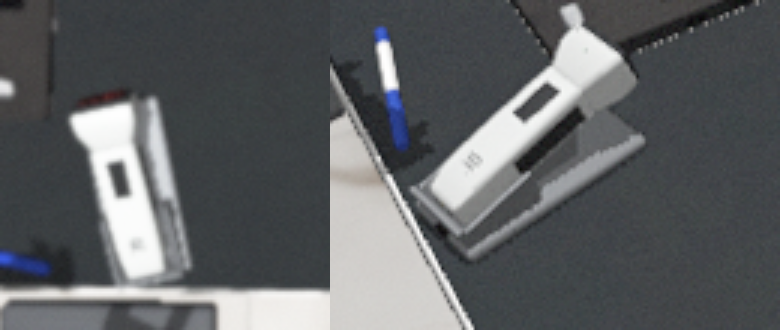

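The final views show the scanner docked right way up, head at the raised end and tail between the cheeks against the stop. The gripper is clear of everything, so I hand in.

```bash
python3 -c "
from plant import manip
print(manip.job_done())"
```

```text
the job is handed in; nothing more can be done
None
```

The scanner was aimed at the label and held there, then docked on its cradle. I handed the job in at about 25 s, and no verdict was reported.

- **Scan:** I held the aim twice, each for over 2 s. During the first hold I estimated about 4 mm sideways error, because the camera views showed the scanner sitting about 2.5 mm off-centre in the jaws. I corrected for that and repeated the hold at about 102 mm, with under 1 mm sideways error, about 1.5 mm high and about 0.1° off square. The interface gives no read signal, so I could not confirm the read itself.
- **Docking:** I lowered the scanner onto the tray and slid it down about 10 mm until the force along the tray rose to 5.25 N with no further travel. That is slightly over the 1–5 N asked. I eased off about 0.25 mm, released it and backed away.
- **Last checks:** Both cameras show the scanner centred within about 1 mm, top up, seated on the floor.
    - **Fully home:** The top view puts the window end at 65–66 mm against the 65 mm expected. The scene view read 61–63.5 mm, as it sees less of the front. The arm's own reading at contact was 1.6 mm above the estimated dock point, within my measuring error, so "fully home" rests mainly on the force at the stop.
    - **Carton and pot:** Both measure within about 1 mm of where they started.

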